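# Stop the microscope lamp box from rocking with a wedge

## Robot

A 6-joint arm with a two-finger parallel gripper is mounted at the origin on the work surface. World frame = base frame: x ahead of the robot, y to its left, z up, the work surface at z = 0. Lengths are in m, angles in rad, forces in N, time in s.
With the tool pointing down it reaches from about 0.425 to 0.95 m from the base axis. Payload 3.5 kg.
Tool frame: the origin (TCP) lies midway between the tips of the shut fingers; the grasp point (between the pads) lies 19 mm behind it; x points along the fingers, z is the direction in which the jaws open and shut, and the axes are right-handed (so a half turn about x gives the same grasp; the last joint's range is limited). The gripper opens to 85 mm and grips with 20 to 120 N. Pads are 22 mm wide; open, the fingers measure 114 mm over their backs; the gripper's body (76 mm by 85 mm) begins 54 mm behind the grasp point. The pads swing forward as they close: fully open they stand 13 mm farther back than shut.
Start: joints at [1.031, 0.286, 1.577, -0, 1.279, -0.15], TCP at [0.256, 0.624, 0.231] pointing down, gripper open.
Joint ranges: [-2.77, 2.77], [-0.9, 2.22], [0.21, 2.48], [-1.53, 4.67], [0.24, 2.81], [-2.84, 2.84]. Speed limits (rad/s): [2.79, 2.79, 3.14, 3.14, 3.14, 3.14].

## Interface

Orientations are given as a unit quaternion [x, y, z, w].
In Python, from plant import readout, eyes, ctrl gives the robot as it stands.
- The arm moves only by the tool move_arm, never from a script. Its argument "commands" is a list of rows, each a list of 7 numbers: the turn, a rotation vector about the world's x, y, z in rad, then the shift along the world's x, y, z in mm, then the closure in counts, from 0 (fully open) to 255 (shut). A call has 1 to 12 rows; each row is the pose to reach, as a shift and turn from the pose measured when the call began; what a row does not reach only later rows make up. A row lasts 1/10 s, in which the tool goes at most 50 mm and 8.59 degrees, less where a joint would pass 70% of its speed; a pose out of reach is approached as far as the arm can. A call with a gripper value outside its range is refused whole. The fingers move at their own pace and stop on an object; "newtons" is the grip in N (left out, the last holds). Time passes only in rows, so rows that repeat a pose let the fingers close. It gives the time, the measured TCP pose, the force and the opening at its end, in the units of the state.
- readout.get_state(): the state, without advancing time (a new reading comes with each control period).
- eyes.read_camera(name): name is "side" or "top"; returns a dict with "color" (420x560x3 uint8, red, green, blue), "depth" (420x560 float32, m along the optical axis (not along the pixel's ray), 0 where there is no reading), "K" (3x3 intrinsics, pixels), "dist" ([k1, k2, p1, p2, k3] as OpenCV has them; the pictures are not rectified), "eye" and "attitude" of the camera in the world. Camera axes: x right, y down, z forward; pixel columns grow to the right and rows downward; lengths in m; the calibration is good to about 2 mm. A picture is of the moment at which its call begins.
- ctrl.sign_off(): hands the job in, once; it reports no verdict.
The state is a dict: "time": time; "qpos": joint angles; "dq": joint speeds; "joint_efforts": joint torques, N m; "eef_pos": TCP position; "tcp_rot": TCP orientation; "contact_force": force on the tool from outside, world axes, zero at the start; "wrist_torque": the same for the moment, N m; "opening": opening from 0.0 (shut) to 1.0 (fully open).
Only numpy, scipy, OpenCV 4.12 (cv2) and the standard library are available. Lean on these libraries where they do the work, as an engineer would, in place of code of your own. Each camera call takes 0.05 s, during which the arm holds its last target.

## Task

The microscope lamp box has lost its front left foot and rocks: first press down on its red pad until the corner plainly dips by a few millimetres, then let it come back up. Then, pushing with the fingers only, slide the orange wedge, thin end first, straight in under the front edge at that corner until it just fills the gap: the box must stay level and where it stands, and must not be jacked up. Press the red pad down firmly again (about 10 N for half a second) to prove that nothing rocks, pushing the wedge further if it does, and leave everything standing; pick nothing up and disturb nothing else.

Things in the scene. Friction and masses are not known exactly. Their poses are not given: they have to be found in the camera images.
- lamp_box: Cream lamp box, black front panel facing the robot, 180 (x) x 200 (y) x 64 mm tall with feet, about 2 kg, loose. Origin: centre of its footprint at bench level; x from its front to its back, y left as the robot sees it, z up. Three rubber feet 12 mm tall, 16 mm wide, at (-72,-82), (72,82), (72,-82) mm, none at front left. It stands level on them by itself, underside 12 mm above the bench.
- press_pad: Red round pad, 40 mm wide, 4 mm thick, fixed on top of the box near the front left corner. Origin: centre of its underside, at (-62,66,64) mm in the box's frame. 4 to 8 N down on it rocks the box about the line from front right to back left foot, by up to 0.10 rad; it drops back when let go.
- pad_top (a point): Centre of the pad's upper face, 68 mm above the bench when the box is level; pressed all the way it dips about 9 mm and, as the box turns, shifts some 6 mm out towards the corner.
- open_corner (a point): Middle of where the wedge should enter: on the lower front edge of the box at (-90,70,12) mm in the lamp box's frame. x as the box's x, the direction in which to push the wedge.
- wedge: Orange plastic wedge, 100 (x) x 50 mm (y), 80 g, loose in front of the gap. Origin: centre of its underside. Flat top, 3 mm high at the thin end (+x, towards the box), 23 mm at the thick end (-x, upright flat face). It fills the 12 mm gap with its thin end 45 mm past the front edge and holds by friction. It slides at 0.5 N; once snug the push rises sharply, and over 10 N shoves the box back.
- wedge_tip (a point): Middle of the wedge's thin end, at bench level, 50 mm ahead of its origin; axes as the wedge's.
- wedge_back (a point): Middle of the wedge's thick end face, 50 mm behind its origin, 11 mm above the bench: the face to push on.
- oil_bottle: Bystander, leave alone: amber oil bottle, 32 mm wide, 65 mm tall, to the right of the wedge. Origin: centre of its underside.
- lens_can: Bystander, leave alone: aluminium lens can, 34 mm wide, 52 mm tall, to the left of the lamp box. Origin: centre of its underside.
- slide_box: Bystander, leave alone: blue and grey slide box, 92 x 132 x 35 mm, left. Origin: centre of its underside.
- petri_dish: Bystander, leave alone: clear dish, 90 mm wide, 15 mm tall, right. Origin: centre of its underside.
- beaker: Bystander, leave alone: glass beaker, 68 mm wide, 85 mm tall, left. Origin: centre of its underside.
- stain_jar: Bystander, leave alone: green glass jar, 56 mm wide, 80 mm tall, right. Origin: centre of its underside.
- tip_box: Bystander, leave alone: yellow box of pipette tips, 85 x 120 x 50 mm, right. Origin: centre of its underside.
Mind the look-alikes: they are no part of the job. Of the things that look like the wedge, take the one that is nearest to the robot's base at the start.

How it is judged:
By the outcome, as a careful person would: the job done as asked, in the order asked, and still so for the second after the job is handed in, with the robot touching nothing.
It also fails if it takes over 58 s, if anything falls off the work surface, if the arm or the gripper's body presses on something with over 40 N, if the wrist force passes 120 N, or if a joint passes its speed limit or range.

## Working session

There is one attempt and no reset: what is moved stays moved. The work goes in short steps, Python scripts to look and compute and a tool call to move; the robot and the scene stay as the last step left them, time stands still between calls to the robot, and variables do not carry over. Pictures are saved under pics/ and viewed, and the job is handed in when it is done.

Besides the shell and the picture viewer there is one more tool, called after "Emit:" by a JSON object that holds its "api" and its "payload", one argument or row to a line. move_arm: Moves the arm, as the interface text tells. Its arguments: {"type":"object","properties":{"commands":{"type":"array"},"newtons":{"type":"number"}},"required":["commands"]}

```bash
ls; mkdir -p pics
python3 - <<'E'
from plant import readout, eyes
import cv2,numpy as np
for n in("side","top"):
    d=eyes.read_camera(n); cv2.imwrite(f"pics/{n}0.png",d["color"][:,:,::-1]); np.savez(f"{n}0.npz",**{k:np.array(v) for k,v in d.items()})
    print(n,d["K"],d["dist"],d["eye"],d["attitude"])
print(readout.get_state())
E
```

```text
pics
side [[543.05177004   0.         277.22584931]
 [  0.         543.05177004 211.84818848]
 [  0.           0.           1.        ]] [-0.18523704  0.          0.          0.          0.        ] [-0.16915663 -1.06271871  0.93235207] [ 0.84104659 -0.26717001  0.15181715 -0.44521048]
top [[423.21584376   0.         273.98564507]
 [  0.         423.21584376 208.64972201]
 [  0.           0.           1.        ]] [-0.06549195  0.          0.          0.          0.        ] [ 0.44084804 -0.0490507   1.24309779] [ 0.71087944 -0.70125088  0.04024966 -0.03574336]
{'time': 0.1, 'qpos': array([ 1.03101092e+00,  2.87132132e-01,  1.57803992e+00,  1.28977778e-05,
        1.27859283e+00, -1.49977655e-01]), 'dq': array([ 0.00089245, -0.00195462, -0.0028115 ,  0.00130285,  0.00251758,
       -0.00143481]), 'joint_efforts': array([-4.76719651e-04, -4.07298625e+01, -2.93699884e+01, -2.01619955e-04,
        3.41669314e-03,  2.58854851e-05]), 'eef_pos': array([0.25615348, 0.62386458, 0.23004374]), 'tcp_rot': array([-0.39401923,  0.58806619,  0.39337217,  0.58667311]), 'contact_force': array([ 0.2240399 ,  0.79315654, -0.05902176]), 'wrist_torque': array([-0.05388786,  0.0097114 , -0.00172606]), 'opening': 0.9999054596552889}
```

View pics/top0.png

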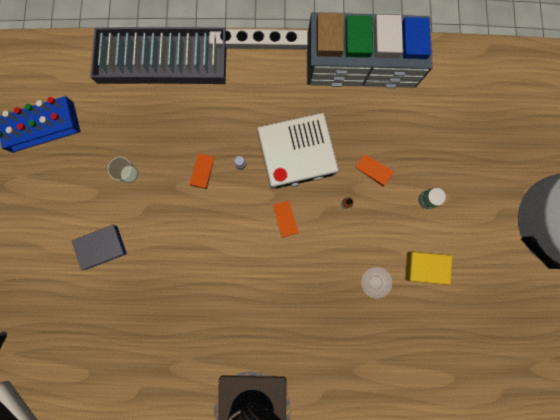

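View pics/side0.png

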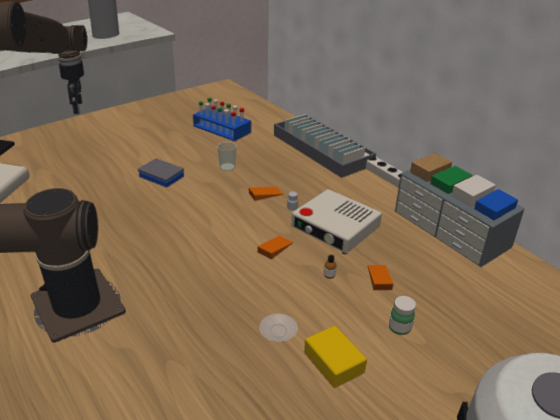

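The top view shows the box at about (297,150), the red pad at (280,174), and the nearest wedge at (286,219) right in front of the gap. There are decoy wedges at (202,171) and (375,170), the bottle is at (348,202) and the can at (240,162). Next I'll measure the poses.

```bash
cat > h.py <<'E'
import numpy as np,cv2
from scipy.spatial.transform import Rotation as R
def rays(d,px):
    px=np.asarray(px,float).reshape(-1,1,2)
    n=cv2.undistortPoints(px,d["K"],d["dist"]).reshape(-1,2)
    v=np.c_[n,np.ones(len(n))]
    return R.from_quat(d["attitude"]).apply(v)
def onplane(d,px,z):
    v=rays(d,px);e=np.asarray(d["eye"]);t=(z-e[2])/v[:,2]
    return e+v*t[:,None]
def proj(d,P):
    r=R.from_quat(d["attitude"]); c=r.inv().apply(np.atleast_2d(P)-d["eye"])
    return cv2.projectPoints(c,np.zeros(3),np.zeros(3),d["K"],d["dist"])[0].reshape(-1,2)
def two(d1,p1,d2,p2):
    a=rays(d1,p1)[0];b=rays(d2,p2)[0];e1=np.asarray(d1["eye"]);e2=np.asarray(d2["eye"])
    s=np.linalg.lstsq(np.c_[a,-b],e2-e1,rcond=None)[0]
    q1=e1+a*s[0];q2=e2+b*s[1];return (q1+q2)/2,np.linalg.norm(q1-q2)
def blobs(d,what):
    c=d["color"].astype(int);r,g,b=c[...,0],c[...,1],c[...,2]
    hsv=cv2.cvtColor(d["color"],cv2.COLOR_RGB2HSV)
    if what=="orange": m=(r>130)&(g>30)&(g<110)&(b<50)&(r-g>90)
    if what=="red": m=(r>140)&(g<40)&(b<50)
    if what=="cream": m=(r>170)&(g>165)&(b>140)&(r-b<60)
    m=m.astype(np.uint8)
    cs,_=cv2.findContours(m,cv2.RETR_EXTERNAL,cv2.CHAIN_APPROX_NONE)
    return [x for x in cs if cv2.contourArea(x)>40]
E
python3 - <<'E'
from h import *
for n in("side","top"):
    d=dict(np.load(n+"0.npz"))
    for w in("orange","red","cream"):
        for c in blobs(d,w):
            M=cv2.moments(c);p=[M['m10']/M['m00'],M['m01']/M['m00']]
            rc=cv2.minAreaRect(c)
            ap=cv2.approxPolyDP(c,4 if w!="cream" else 6,True).reshape(-1,2)
            z={"orange":0.0,"red":.068,"cream":.064}[w]
            print(n,w,cv2.contourArea(c),np.round(p,1),onplane(d,[p],z).round(4)[0],"rect",np.round(rc[0],1),np.round(rc[1],1),round(rc[2],1),ap.tolist())
d=dict(np.load("top0.npz"));im=d["color"][130:250,220:370,::-1];cv2.imwrite("pics/topz.png",cv2.resize(im,None,fx=5,fy=5,interpolation=cv2.INTER_CUBIC)[:600])
d=dict(np.load("side0.npz"));im=d["color"][180:290,240:390,::-1];cv2.imwrite("pics/sidez.png",cv2.resize(im,None,fx=5,fy=5,interpolation=cv2.INTER_CUBIC))
E
```

```text
side orange 258.0 [379.7 274. ] [ 0.7079 -0.3409  0.    ] rect [380.  273.5] [17. 22.] 90.0 [[369, 265], [375, 282], [391, 282], [384, 266]]
side orange 203.0 [274.8 243.9] [ 0.5548 -0.074   0.    ] rect [274.9 243.8] [10.3 28.6] 63.4 [[290, 242], [278, 237], [260, 246], [272, 251]]
side orange 124.5 [265.  190.4] [0.6961 0.1786 0.    ] rect [265.  190.5] [ 5. 28.] 90.0 [[251, 188], [254, 193], [279, 192]]
side red 42.5 [305.9 211.6] [ 0.6643 -0.0724  0.068 ] rect [306.  211.5] [ 5. 10.] 90.0 [[301, 210], [311, 213]]
side cream 2450.0 [524.  385.4] [ 0.6443 -0.8273  0.064 ] rect [528.5 386. ] [61. 66.] 0.0 [[558, 356], [530, 354], [506, 367], [498, 397], [508, 419], [559, 419], [530, 394], [538, 374], [559, 372]]
side cream 182.5 [404.7 302.6] [ 0.6229 -0.4998  0.064 ] rect [404.5 302.5] [13. 19.] 90.0 [[395, 301], [414, 306], [405, 296]]
side cream 1880.0 [339.6 213.4] [ 0.7427 -0.1302  0.064 ] rect [338.7 214.1] [71.9 36.8] 24.0 [[303, 206], [314, 210], [305, 218], [345, 237], [379, 212], [328, 190]]
side cream 350.5 [474.4 184.8] [ 1.217  -0.2543  0.064 ] rect [474.6 184.7] [16.4 
[... 1154 characters left out ...]
ream 3873.5 [297.3 149. ] [ 0.74   -0.1199  0.064 ] rect [297.6 148.7] [59.6 68.2] 77.2 [[322, 114], [258, 128], [271, 184], [337, 169]]
top cream 54.0 [214.6  37.5] [1.0761 0.127  0.064 ] rect [215.5  43. ] [22. 11.] 90.0 [[211, 32], [213, 54], [213, 34], [221, 40]]
top cream 386.0 [270.8  37.1] [ 1.0795 -0.0396  0.064 ] rect [266.   36.5] [13. 80.] 90.0 [[226, 42], [306, 43], [306, 31], [294, 31], [298, 38], [288, 42], [287, 31], [278, 30], [281, 39], [272, 42], [272, 30], [261, 30], [265, 37], [256, 42], [255, 30], [245, 30], [240, 42], [239, 30], [229, 30]]
top cream 800.5 [389.3  32.8] [ 1.1022 -0.3937  0.064 ] rect [389.  33.] [36. 24.] 90.0 [[378, 15], [378, 50], [401, 51], [400, 16]]
```

View pics/topz.png

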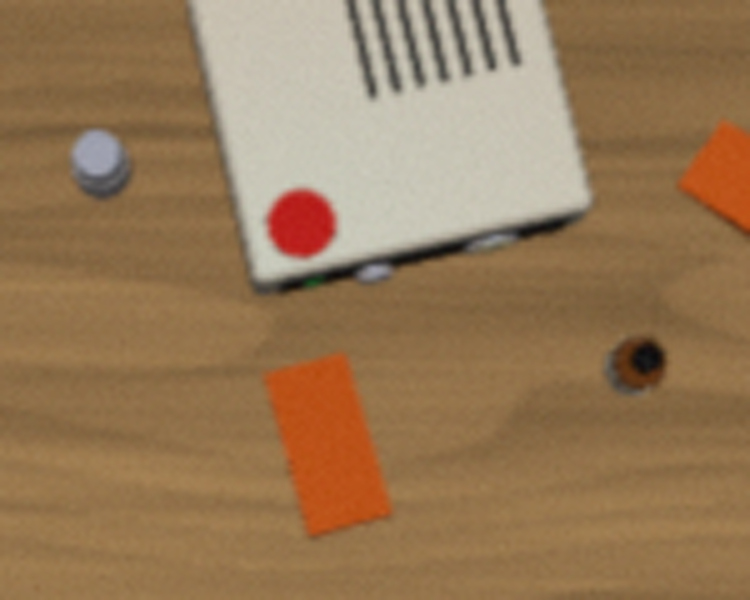

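View pics/sidez.png

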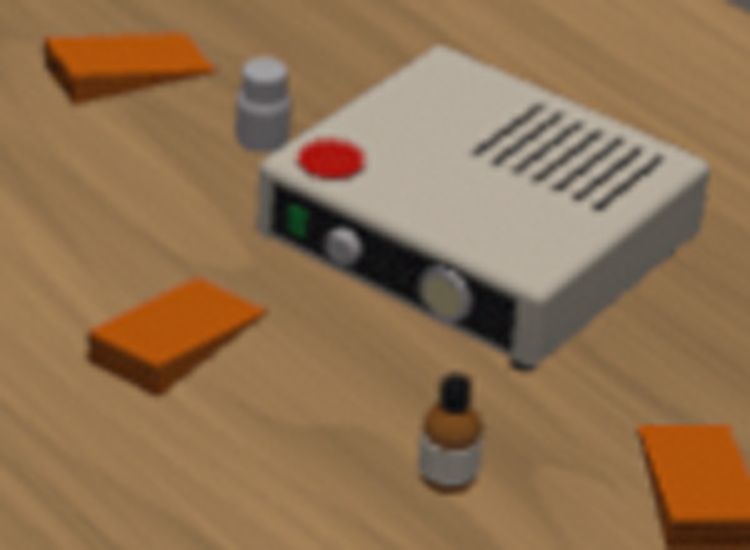

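```bash
cat >> h.py <<'E'
def red(d):
    hsv=cv2.cvtColor(d["color"],cv2.COLOR_RGB2HSV)
    m=(((hsv[...,0]<6)|(hsv[...,0]>172))&(hsv[...,1]>170)&(hsv[...,2]>110)).astype(np.uint8)
    return m
def org(d):
    hsv=cv2.cvtColor(d["color"],cv2.COLOR_RGB2HSV)
    return ((hsv[...,0]>=6)&(hsv[...,0]<15)&(hsv[...,1]>200)&(hsv[...,2]>70)).astype(np.uint8)
def big(m,near,tol=40):
    cs,_=cv2.findContours(m,cv2.RETR_EXTERNAL,cv2.CHAIN_APPROX_NONE)
    cs=[c for c in cs if np.hypot(*(c.reshape(-1,2).mean(0)-near))<tol]
    return max(cs,key=cv2.contourArea)
def cen(c):
    M=cv2.moments(c);return np.array([M['m10']/M['m00'],M['m01']/M['m00']])
def rectw(d,c,z):
    P=(onplane(d,c.reshape(-1,2),z)[:,:2]*1e3).astype(np.float32)
    return cv2.minAreaRect(P)
E
python3 - <<'E'
from h import *
t=dict(np.load("top0.npz"));s=dict(np.load("side0.npz"))
rt=big(red(t),(280,174));rs=big(red(s),(306,212))
print(cen(rt),cen(rs),two(t,cen(rt),s,cen(rs)),onplane(t,[cen(rt)],.068),onplane(s,[cen(rs)],.068))
c=[b for b in blobs(t,"cream") if cv2.contourArea(b)>3000][0]
print("box",rectw(t,c,.064), cv2.boundingRect(c))
P=onplane(t,c.reshape(-1,2),.064)[:,:2]
H=cv2.approxPolyDP(c,6,True).reshape(-1,2);Hw=onplane(t,H,.064)[:,:2];print(Hw.round(4), [np.degrees(np.arctan2(*(Hw[i]-Hw[i-1])[::-1])).round(2) for i in range(4)])
# robust edge lines
for i in range(4):
    a,b=Hw[i-1],Hw[i];u=(b-a)/np.linalg.norm(b-a);n=np.array([-u[1],u[0]])
    q=P[(abs((P-a)@n)<.006)&((P-a)@u>.015)&((P-b)@u<-.015)]
    l=cv2.fitLine((q*1e3).astype(np.float32),cv2.DIST_HUBER,0,.01,.01).ravel()
    print("edge",l.round(3),np.degrees(np.arctan2(l[1],l[0])).round(2))
w=big(org(t),(285,218));rc=rectw(t,w,.0)
ap=cv2.approxPolyDP(w,4,True).reshape(-1,2);print("wedge",cv2.contourArea(w),ap.tolist())
# corners: front at z .003, back at .023
o=ap[np.argsort(ap[:,1])];f=onplane(t,o[:2],.003);b=onplane(t,o[2:],.023)
print(f.round(4),b.round(4));F=f.mean(0);B=b.mean(0);print("tip",F,"back",B,np.linalg.norm((F-B)[:2]),np.degrees(np.arctan2(*(F-B)[:2][::-1])))
n=(t["depth"]>0).mean();print(n,t["depth"][218,285],t["depth"][174,280],t["eye"][2]-t["depth"][174,280])
E
```

```text
[279.69293924 174.39573071] [305.65016502 211.47194719] (array([ 0.66520216, -0.07047638,  0.06690971]), np.float64(0.00018451862684347572)) [[ 0.66507285 -0.07050706  0.068     ]] [[ 0.66406053 -0.07169377  0.068     ]]
box ((741.2042846679688, -120.29090118408203), (172.93968200683594, 193.44686889648438), 13.765423774719238) (258, 114, 80, 71)
[[ 0.8449 -0.1907]
 [ 0.8001 -0.0068]
 [ 0.638  -0.0464]
 [ 0.6839 -0.2332]] [np.float64(14.79), np.float64(103.68), np.float64(-166.28), np.float64(-76.18)]
edge [ 9.72000e-01  2.36000e-01  7.45749e+02 -2.16818e+02] 13.68
edge [ 2.39000e-01 -9.71000e-01  8.23504e+02 -9.91410e+01] -76.15
edge [ 9.7200e-01  2.3600e-01  7.2146e+02 -2.7191e+01] 13.63
edge [ 2.41000e-01 -9.70000e-01  6.59015e+02 -1.41527e+02] -76.03
wedge 487.5 [[288, 201], [274, 205], [282, 236], [297, 232]]
[[ 0.5981 -0.0972  0.003 ]
 [ 0.5856 -0.056   0.003 ]] [[ 0.5058 -0.1232  0.023 ]
 [ 0.4937 -0.0801  0.023 ]]
tip [ 0.59182315 -0.07657179  0.003     ] back [ 0.4997283  -0.10167325  0.023     ] 0.09545440920164208 15.246250098850332
0.9959948979591837 1.2344497 1.1924437 0.05065405865484229
```

Run:
```python
from h import *
from plant import readout
s=readout.get_state();r=R.from_quat(s["tcp_rot"]);print(r.as_matrix().round(3))
yaw=np.radians(13.9)
for sg in(1,-1):
    X=np.array([0,0,-1]);Z=sg*np.array([-np.sin(yaw),np.cos(yaw),0]);Y=np.cross(Z,X)
    T=R.from_matrix(np.c_[X,Y,Z]);print(sg,(T*r.inv()).as_rotvec().round(4),(T).as_quat())
t=dict(np.load("top0.npz"));sd=dict(np.load("side0.npz"))
w=big(org(t),(285,218));W=(onplane(t,w.reshape(-1,2),.013)[:,:2]*1e3).astype(np.float32);print(cv2.minAreaRect(W),cen(w),onplane(t,[cen(w)],.013))
# edge yaw fits of long sides
ap=cv2.approxPolyDP(w,4,True).reshape(-1,2).astype(float)
for i in range(4):
    a,b=ap[i-1],ap[i];u=(b-a)/np.linalg.norm(b-a);n=np.array([-u[1],u[0]]);P=w.reshape(-1,2)
    k=(abs((P-a)@n)<2.5)&((P-a)@u>2)&((P-b)@u<-2);l=cv2.fitLine(W[k],cv2.DIST_HUBER,0,.01,.01).ravel();print(l,np.degrees(np.arctan2(l[1],l[0])))
ws=big(org(sd),(275,244));print(cv2.approxPolyDP(ws,3,True).reshape(-1,2).tolist())
```

```text
[[-0.001 -0.925  0.38 ]
 [-0.002  0.38   0.925]
 [-1.     0.    -0.002]]
1 [ 2.200e-03 -5.000e-04  6.324e-01] [ 0.55682763 -0.43582449 -0.55682763 -0.43582449]
-1 [-7.0000e-04 -2.8000e-03 -2.5092e+00] [ 0.43582449  0.55682763 -0.43582449  0.55682763]
((545.5242919921875, -88.53777313232422), (97.14945983886719, 47.198734283447266), 16.412797927856445) [285.07623932 218.60068376] [[ 0.54493746 -0.0887532   0.013     ]]
[ 9.5800042e-01  2.8676686e-01  5.4966522e+02 -1.1040984e+02] 16.66449
[ 2.8020748e-01 -9.5993948e-01  5.9029395e+02 -7.4889465e+01] -73.72741
[ 9.608084e-01  2.772134e-01  5.377351e+02 -6.786069e+01] 16.09396
[ 2.6093197e-01 -9.6535718e-01  5.0020871e+02 -1.0209099e+02] -74.874626
[[291, 242], [278, 236], [260, 245], [258, 251], [272, 257]]
```

Emit:
{"api": "move_arm", "payload": {
  "commands": [
    [0,0,0.1,60,-102,0,255],
    [0,0,0.2,84,-143,0,255],
    [0,0,0.3,108,-184,0,255],
    [0,0,0.4,132,-224,-10,255],
    [0,0,0.45,156,-265,-20,255],
    [0,0,0.5,180,-306,-30,255],
    [0,0,0.55,204,-347,-40,255],
    [0,0,0.6,228,-387,-50,255],
    [0,0,0.632,252,-428,-60,255],
    [0,0,0.632,276,-469,-60,255],
    [0,0,0.632,300,-510,-60,255],
    [0,0,0.632,324,-550,-60,255]
  ],
  "newtons": 40
}}

```text
time: 1.3
eef_pos: [0.5581, 0.1093, 0.1703]
tcp_rot: [0.557, -0.437, -0.557, -0.435]
contact_force: [0.3, 0.5, -0.8]
opening: -0.002
```

Emit:
{"api": "move_arm", "payload": {
  "commands": [
    [0,0,0,22,-36,0,255],
    [0,0,0,44,-72,-15,255],
    [0,0,0,65,-108,-30,255],
    [0,0,0,86,-144,-50,255],
    [0,0,0,107,-180,-65,255],
    [0,0,0,107,-180,-80,255],
    [0,0,0,107,-180,-85,255],
    [0,0,0,107,-180,-85,255]
  ]
}}

```text
time: 2.1
eef_pos: [0.6636, -0.0697, 0.0835]
tcp_rot: [-0.556, 0.437, 0.558, 0.435]
contact_force: [-0.4, 0.3, -0.0]
opening: -0.001
```

Run:
```python
from plant import readout, eyes
from h import *
s=readout.get_state();print(s["time"],s["eef_pos"],s["contact_force"],s["wrist_torque"])
d=eyes.read_camera("side");im=d["color"][140:290,220:420,::-1];cv2.imwrite("pics/s1.png",cv2.resize(im,None,fx=4,fy=4,interpolation=cv2.INTER_CUBIC))
```

```text
2.1 [ 0.66356186 -0.06966804  0.0834742 ] [-0.44120378  0.28898448 -0.01151928] [-0.03663988 -0.02156912  0.04743894]
```

View pics/s1.png

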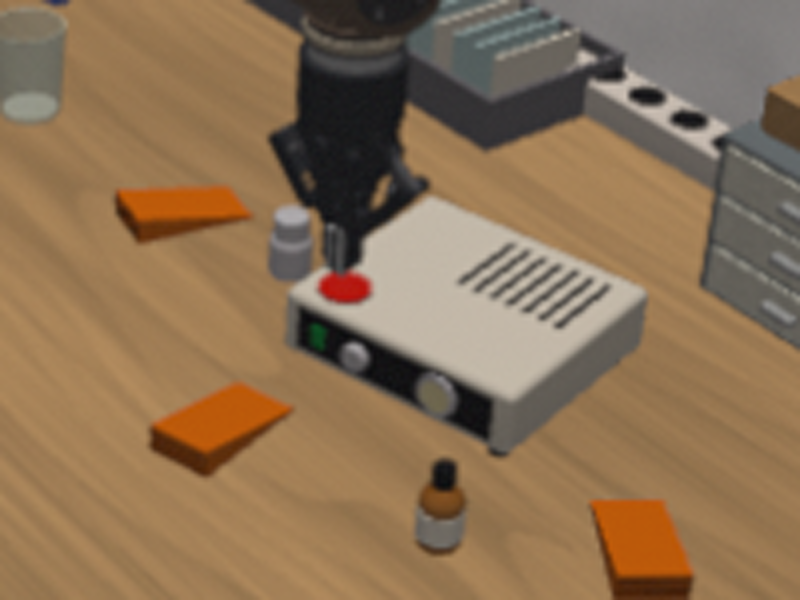

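The shut fingertips hang above the pad at about (343,270) in the crop. I'll press down slowly.

Emit:
{"api": "move_arm", "payload": {
  "commands": [
    [0,0,0,1,0,-6,255],
    [0,0,0,1,0,-11,255],
    [0,0,0,1,0,-14,255],
    [0,0,0,1,0,-15,255],
    [0,0,0,1,0,-16,255],
    [0,0,0,1,0,-17,255],
    [0,0,0,1,0,-17,255]
  ]
}}

```text
time: 2.85
eef_pos: [0.6655, -0.0696, 0.0681]
tcp_rot: [-0.557, 0.437, 0.557, 0.435]
contact_force: [1.0, -0.6, 0.3]
opening: 0.002
```

Emit:
{"api": "move_arm", "payload": {
  "commands": [
    [0,0,0,0,0,-1,255],
    [0,0,0,-0.5,0.3,-2,255],
    [0,0,0,-1,0.5,-3,255],
    [0,0,0,-1.5,0.8,-4,255],
    [0,0,0,-1.5,0.8,-4,255]
  ]
}}

```text
time: 3.35
eef_pos: [0.6637, -0.0686, 0.0651]
tcp_rot: [-0.556, 0.437, 0.558, 0.435]
contact_force: [-3.4, 0.5, 5.5]
opening: -0.002
```

Emit:
{"api": "move_arm", "payload": {
  "commands": [
    [0,0,0,-1,0.5,-1,255],
    [0,0,0,-2,1,-2,255],
    [0,0,0,-3,1.5,-3,255],
    [0,0,0,-3.5,1.8,-4,255],
    [0,0,0,-3.5,1.8,-4,255],
    [0,0,0,-3.5,1.8,-4,255]
  ]
}}

```text
time: 3.95
eef_pos: [0.6602, -0.0668, 0.0609]
tcp_rot: [-0.556, 0.437, 0.558, 0.435]
contact_force: [1.7, -1.1, 2.3]
opening: 0.002
```

Run:
```python
from plant import readout, eyes
from h import *
s=readout.get_state();print(s["time"],s["eef_pos"],s["contact_force"],s["wrist_torque"])
d=eyes.read_camera("side");im=d["color"][140:290,220:420,::-1];cv2.imwrite("pics/s2.png",cv2.resize(im,None,fx=4,fy=4,interpolation=cv2.INTER_CUBIC))
```

```text
3.95 [ 0.66023584 -0.06681521  0.06088871] [ 1.71130849 -1.08412465  2.26944822] [-0.10805238 -0.20876176  0.01280781]
```

View pics/s2.png

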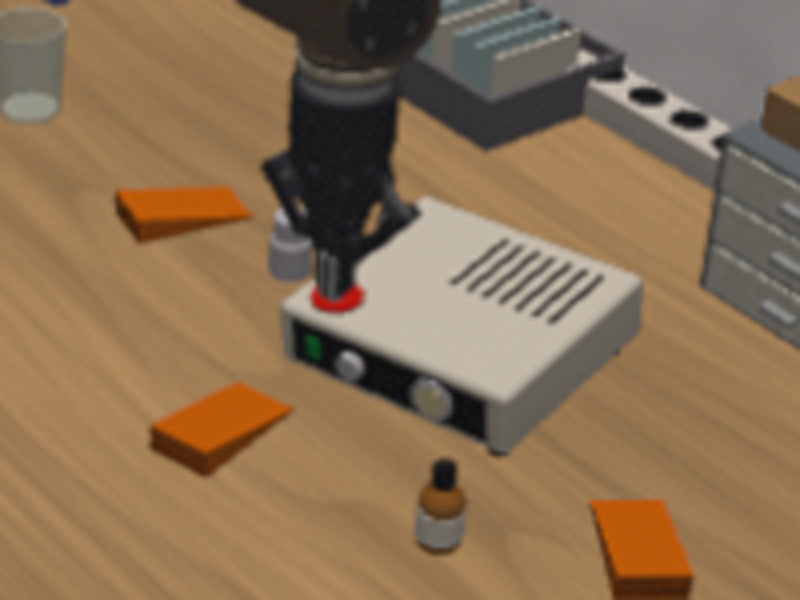

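The corner has dipped about 7 mm, and the back right foot has visibly lifted at (617,350). Next I release it back along the same path.

Emit:
{"api": "move_arm", "payload": {
  "commands": [
    [0,0,0,0.7,-0.4,1,255],
    [0,0,0,1.4,-0.8,2,255],
    [0,0,0,2.2,-1.1,3,255],
    [0,0,0,3,-1.5,4,255],
    [0,0,0,3.8,-2,5,255],
    [0,0,0,4.5,-2.4,6,255],
    [0,0,0,5,-2.7,7,255],
    [0,0,0,5,-2.7,9,255],
    [0,0,0,5,-2.7,15,255],
    [0,0,0,5,-2.7,40,255],
    [0,0,0,5,-2.7,80,255]
  ]
}}

```text
time: 5.1
eef_pos: [0.6625, -0.0689, 0.1374]
tcp_rot: [-0.554, 0.438, 0.56, 0.433]
contact_force: [0.7, 0.1, 0.2]
opening: -0.004
```

Emit:
{"api": "move_arm", "payload": {
  "commands": [
    [0,0,0,-30,6,0,255],
    [0,0,0,-65,15,0,255],
    [0,0,0,-100,22,-10,255],
    [0,0,0,-129,29,-30,255],
    [0,0,0,-129,29,-47,255],
    [0,0,0,-129,29,-47,255]
  ]
}}

```text
time: 5.7
eef_pos: [0.5305, -0.039, 0.0877]
tcp_rot: [-0.552, 0.439, 0.562, 0.432]
contact_force: [-0.2, 0.2, -0.4]
opening: 0.002
```

```bash
cat > look.py <<'E'
import sys
from plant import readout, eyes
from h import *
k=sys.argv[1]
s=readout.get_state();print(s["time"],s["eef_pos"].round(4),s["contact_force"].round(2))
d=eyes.read_camera("side");np.savez(f"side{k}.npz",**{a:np.array(v) for a,v in d.items()});a=cv2.resize(d["color"][170:290,220:420,::-1],None,fx=4,fy=4,interpolation=cv2.INTER_CUBIC);cv2.imwrite(f"pics/s{k}.png",a)
t=eyes.read_camera("top");np.savez(f"top{k}.npz",**{a:np.array(v) for a,v in t.items()});a=cv2.resize(t["color"][100:250,210:400,::-1],None,fx=4,fy=4,interpolation=cv2.INTER_CUBIC);cv2.imwrite(f"pics/t{k}.png",a)
for n,f in(("red",lambda:[(big(red(x),p)) for x,p in((t,(280,174)),(d,(306,212)))]),):
    try:
        A,B=f();print("pad",cv2.contourArea(A),cv2.contourArea(B),two(t,cen(A),d,cen(B)),onplane(t,[cen(A)],.068))
    except Exception as e: print(e)
cs=[b for b in blobs(t,"cream") if cv2.contourArea(b)>3000]
for c in cs: print("box",rectw(t,c,.064))
try:
    w=big(org(t),(285,210),30);W=(onplane(t,w.reshape(-1,2),.013)[:,:2]*1e3).astype(np.float32)
    print("wedge",cv2.contourArea(w),cv2.minAreaRect(W),onplane(t,[cen(w)],.013))
except Exception as e: print(e)
E
python3 look.py 3
```

```text
5.7 [ 0.5305 -0.039   0.0877] [-0.2   0.23 -0.43]
pad 102.5 50.5 (array([ 0.66513642, -0.07060996,  0.067015  ]), np.float64(0.0002572906376150384)) [[ 0.66505826 -0.07066238  0.068     ]]
box ((741.0347290039062, -120.16482543945312), (174.34902954101562, 194.50633239746094), 13.81257152557373)
wedge 48.5 ((516.554443359375, -116.05148315429688), (21.139944076538086, 40.61265563964844), 72.13130187988281) [[ 0.51509879 -0.11274752  0.013     ]]
```

View pics/t3.png

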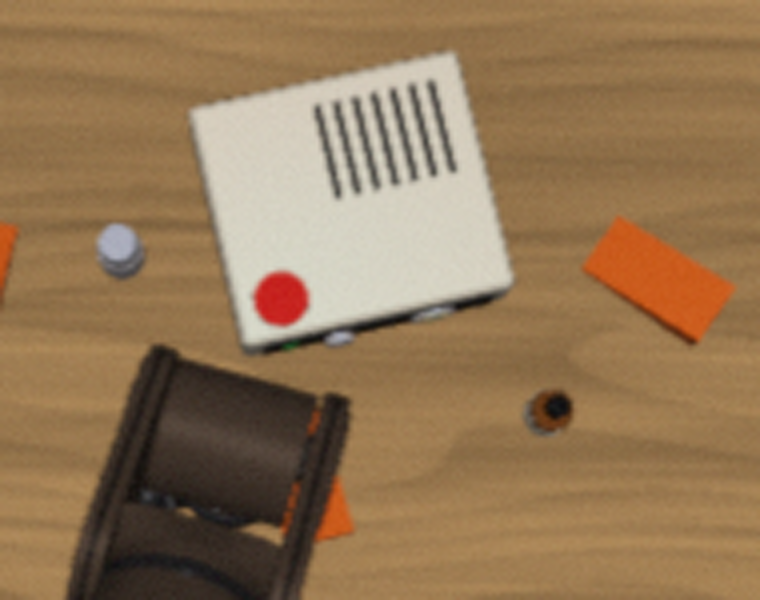

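View pics/s3.png

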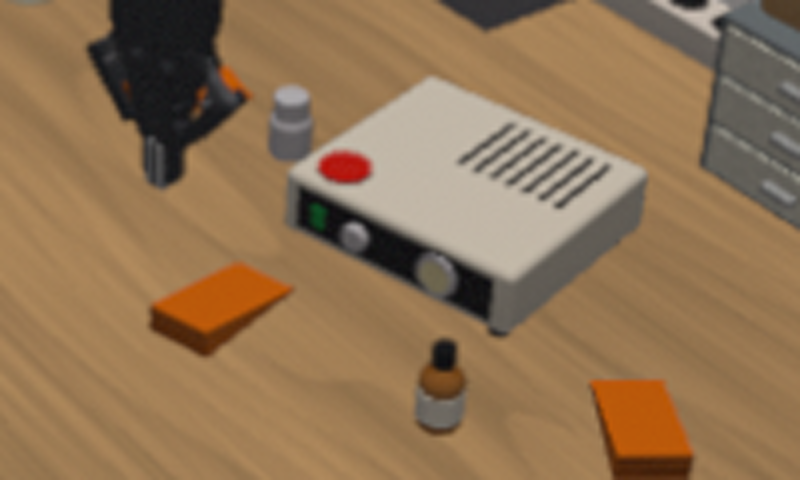

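Box is back to its first pose. The wedge sits about 7 mm too far left and 2° askew, so I'll nudge its left flank with the shut fingers.

Emit:
{"api": "move_arm", "payload": {
  "commands": [
    [0,0,0,2,-1,-40,255],
    [0,0,0,2,-1,-65,255],
    [0,0,0,2,-1,-80,255],
    [0,0,0,2,-1,-80,255],
    [0,0,0,3.5,-7,-80,255],
    [0,0,0,4.2,-10,-80,255],
    [0,0,0,4.7,-12,-80,255],
    [0,0,0,5.2,-14,-80,255],
    [0,0,0,5.7,-16,-80,255],
    [0,0,0,6,-17,-80,255],
    [0,0,0,6,-17,-80,255]
  ]
}}

```text
time: 6.9
eef_pos: [0.5399, -0.0571, 0.0108]
tcp_rot: [-0.554, 0.438, 0.56, 0.433]
contact_force: [-0.1, -0.0, 0.0]
opening: 0.003
```

```bash
python3 look.py 4
```

```text
6.9 [ 0.5399 -0.0571  0.0108] [-0.11 -0.02  0.04]
pad 101.5 50.5 (array([ 0.66520216, -0.07047638,  0.06690971]), np.float64(0.00018451862684347572)) [[ 0.66507285 -0.07050706  0.068     ]]
box ((740.9759521484375, -120.20524597167969), (174.3026123046875, 194.69667053222656), 13.877730369567871)
wedge 1.5 ((510.6523742675781, -122.36548614501953), (8.733405113220215, 2.9112958908081055), 0.45979559421539307) [[ 0.5085543  -0.12222049  0.013     ]]
```

View pics/t4.png

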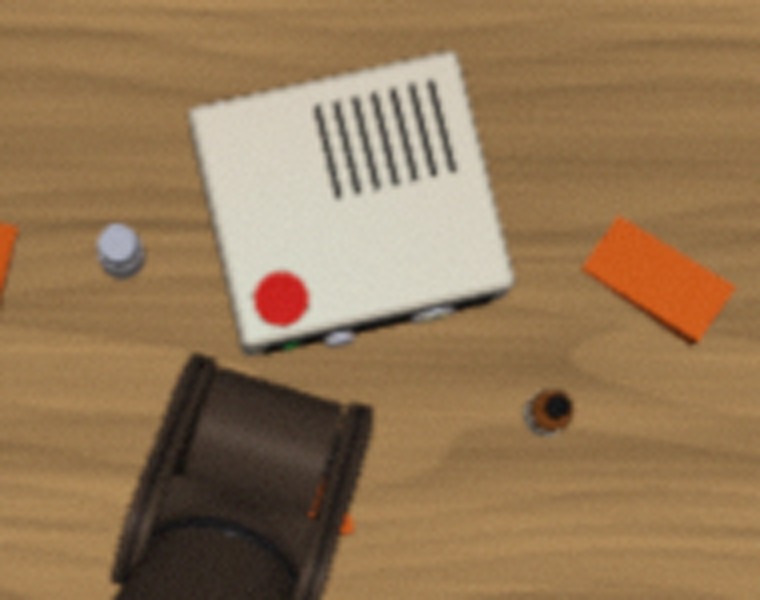

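View pics/s4.png

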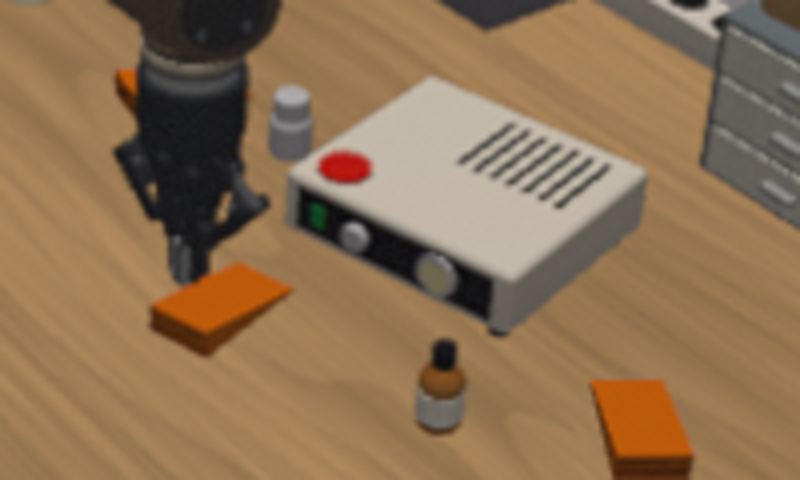

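Nothing has moved yet: the fingers are thinner than I assumed. I'll go a bit lower and further.

Emit:
{"api": "move_arm", "payload": {
  "commands": [
    [0,0,0,0,0,-4,255],
    [0,0,0,0,0,-6,255],
    [0,0,0,0.5,-2,-6,255],
    [0,0,0,1,-4,-6,255],
    [0,0,0,1.5,-6,-6,255],
    [0,0,0,1.7,-7,-6,255],
    [0,0,0,1.7,-7,-6,255]
  ]
}}

```text
time: 7.7
eef_pos: [0.543, -0.0626, 0.0069]
tcp_rot: [-0.553, 0.437, 0.56, 0.435]
contact_force: [-1.9, 7.0, 12.2]
opening: 0.004
```

```bash
python3 look.py 5
python3 - <<'E'
from h import *
for k in "035":
    s=dict(np.load(f"side{k}.npz"));w=big(org(s),(275,244));print(cv2.contourArea(w),cv2.approxPolyDP(w,2.5,True).reshape(-1,2).tolist(),cen(w))
E
```

```text
7.7 [ 0.543  -0.0626  0.0069] [-1.93  6.99 12.22]
pad 101.5 50.5 (array([ 0.66520216, -0.07047638,  0.06690971]), np.float64(0.00018451862684347572)) [[ 0.66507285 -0.07050706  0.068     ]]
box ((740.98779296875, -120.27580261230469), (174.4648895263672, 194.72146606445312), 13.822826385498047)
float division by zero
365.0 [[291, 242], [278, 236], [260, 245], [258, 251], [272, 257]] [273.80410959 246.16666667]
371.0 [[291, 242], [278, 236], [258, 247], [260, 252], [272, 257]] [273.68014376 246.25516622]
373.0 [[293, 243], [280, 237], [260, 246], [260, 252], [273, 258]] [275.31277927 247.06568365]
```

View pics/s5.png

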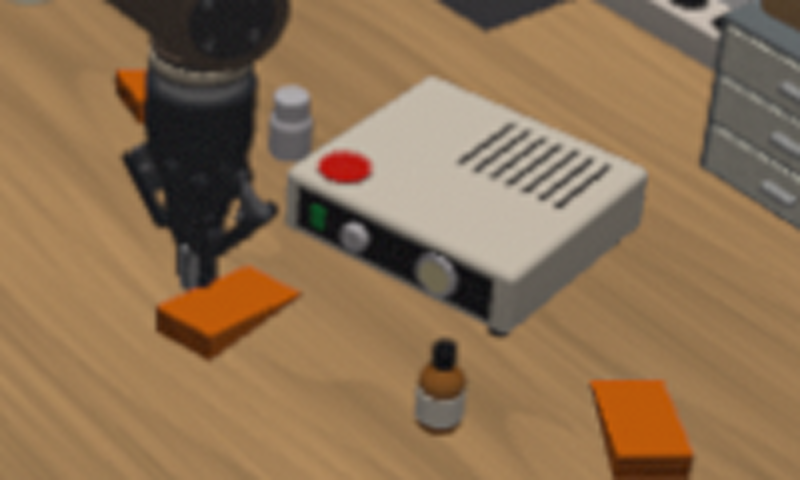

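Emit:
{"api": "move_arm", "payload": {
  "commands": [
    [0,0,0,0,0,2,255],
    [0,0,0,0,0,2,255]
  ]
}}

```text
time: 8.0
eef_pos: [0.5435, -0.0626, 0.0093]
tcp_rot: [-0.554, 0.437, 0.56, 0.435]
contact_force: [0.1, -0.4, 0.6]
opening: 0.001
```

Run:
```python
from h import *
a=[]
yaw=np.radians(13.85);B=np.array([[np.cos(yaw),np.sin(yaw)],[-np.sin(yaw),np.cos(yaw)]])
for k in "035":
    s=dict(np.load(f"side{k}.npz"));w=big(org(s),(275,244));ap=cv2.approxPolyDP(w,2.5,True).reshape(-1,2)
    W=onplane(s,w.reshape(-1,2),.003)[:,:2]
    Q=onplane(s,[cen(w)],.01)[0,:2]-[.741,-.120]; print(k,(B@Q*1e3).round(1))
    print((B@(onplane(s,[ap[np.argmax(ap[:,0])]],.003)[0,:2]-[.741,-.120])*1e3).round(1))
from plant import readout
s=readout.get_state();print(s["eef_pos"],s["contact_force"])
```

```text
0 [-189.5   75.9]
[-135.4   58. ]
3 [-190.1   75.9]
[-135.4   58. ]
5 [-189.8   70.1]
[-135.2   50.8]
[ 0.54345929 -0.0625639   0.00929109] [ 0.11635014 -0.35457001  0.58513433]
```

Emit:
{"api": "move_arm", "payload": {
  "commands": [
    [0,0,0,-2,8,1,255],
    [0,0,0,-4,14,5,255],
    [0,0,0,-4,14,45,220],
    [0,0,0,-4,14,80,180],
    [0,0,0,-30,-10,80,180],
    [0,0,0,-70,-40,80,180],
    [0,0,0,-71,-51,80,180],
    [0,0,0,-71,-51,80,180]
  ]
}}

```text
time: 8.8
eef_pos: [0.4718, -0.1143, 0.0892]
tcp_rot: [-0.553, 0.438, 0.559, 0.435]
contact_force: [1.2, 0.7, 0.0]
opening: 0.293
```

```bash
python3 look.py 6
python3 - <<'E'
from plant import readout
s=readout.get_state();print(s["opening"],s["tcp_rot"])
E
```

```text
8.8 [ 0.4718 -0.1143  0.0892] [1.15 0.74 0.04]
pad 101.5 50.5 (array([ 0.66520216, -0.07047638,  0.06690971]), np.float64(0.00018451862684347572)) [[ 0.66507285 -0.07050706  0.068     ]]
box ((741.040283203125, -120.1168212890625), (174.1605682373047, 194.53614807128906), 13.868515014648438)
wedge 194.0 ((568.753662109375, -88.63994598388672), (52.804100036621094, 46.87070846557617), 14.467920303344727) [[ 0.57343565 -0.08679907  0.013     ]]
0.2953994193172658 [-0.55410305  0.43680716  0.55938272  0.43504056]
```

View pics/t6.png

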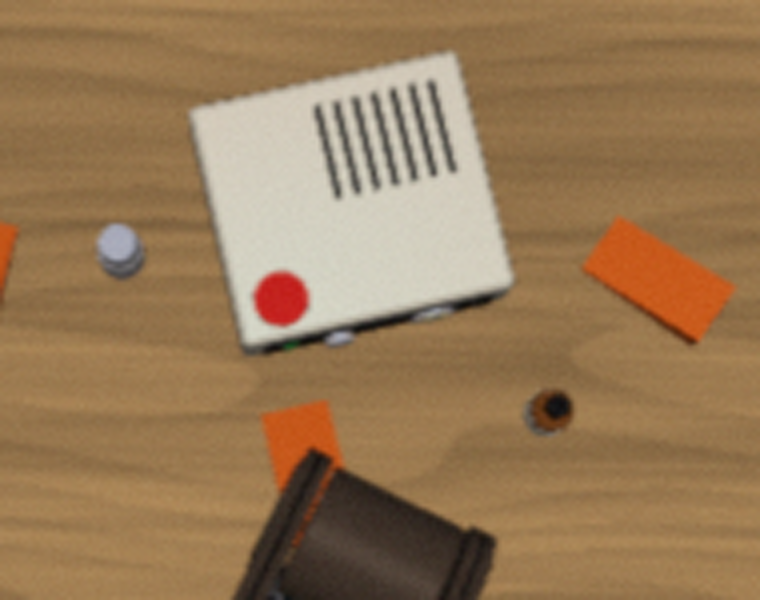

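View pics/s6.png

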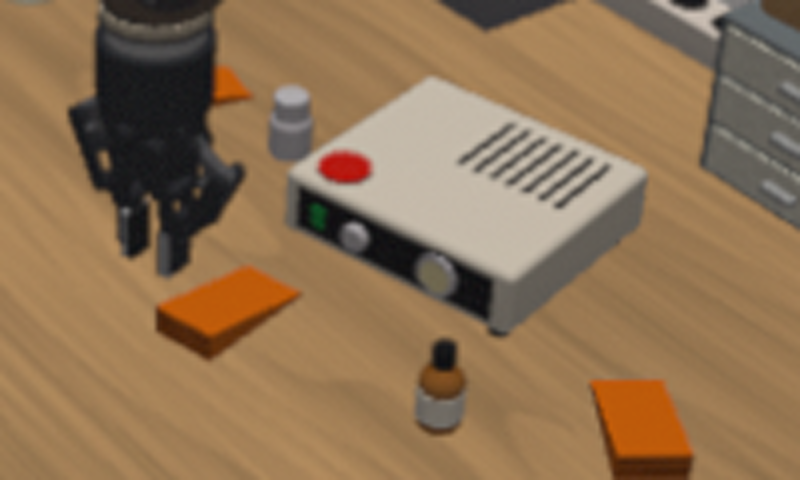

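Emit:
{"api": "move_arm", "payload": {
  "commands": [
    [0,0,0,0,0,-40,180],
    [0,0,0,0,0,-70,180],
    [0,0,0,0,0,-79,180],
    [0,0,0,0,0,-80,180],
    [0,0,0,9.7,2.4,-80,180],
    [0,0,0,14.6,3.6,-80,180],
    [0,0,0,19.4,4.8,-80,180],
    [0,0,0,24.3,6,-80,180],
    [0,0,0,29.1,7.2,-80,180],
    [0,0,0,34,8.4,-80,180],
    [0,0,0,38.8,9.5,-80,180],
    [0,0,0,38.8,9.5,-80,180]
  ]
}}

```text
time: 10.1
eef_pos: [0.5128, -0.1039, 0.0097]
tcp_rot: [-0.554, 0.437, 0.559, 0.435]
contact_force: [-0.4, 0.7, -0.0]
opening: 0.298
```

```bash
python3 look.py 7
```

```text
10.1 [ 0.5128 -0.1039  0.0097] [-0.41  0.7  -0.03]
pad 101.5 50.5 (array([ 0.66520216, -0.07047638,  0.06690971]), np.float64(0.00018451862684347572)) [[ 0.66507285 -0.07050706  0.068     ]]
box ((740.9837036132812, -120.2369384765625), (174.3026123046875, 194.78598022460938), 13.877730369567871)
wedge 104.0 ((602.6724853515625, -80.27278900146484), (33.228172302246094, 49.506717681884766), 4.6474127769470215) [[ 0.6047254  -0.08169167  0.013     ]]
```

View pics/t7.png

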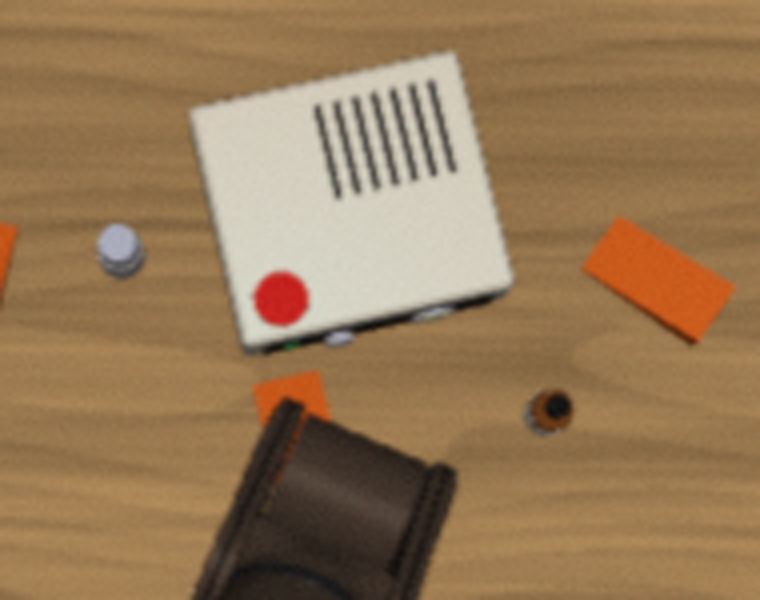

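View pics/s7.png

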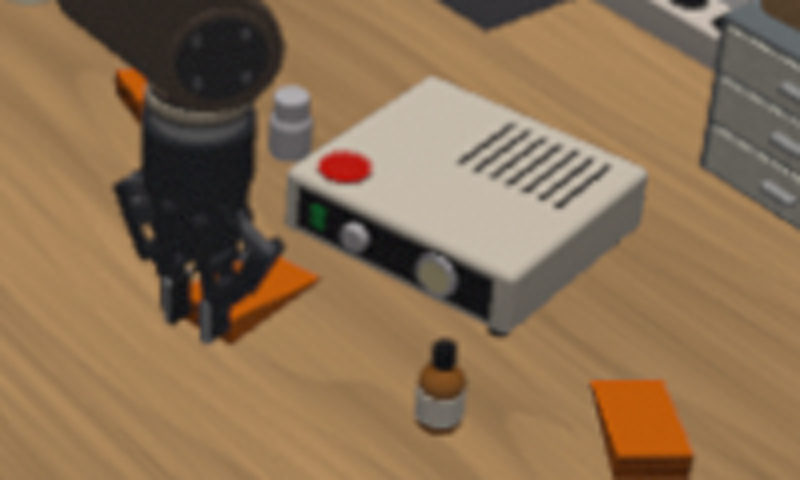

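```bash
cat > tip.py <<'E'
import sys
from h import *
yaw=np.radians(13.85);B=np.array([[np.cos(yaw),np.sin(yaw)],[-np.sin(yaw),np.cos(yaw)]])
for k in sys.argv[1:]:
    t=dict(np.load(f"top{k}.npz"));m=org(t)
    w=big(m,(284,205),30)
    q=(B@(onplane(t,w.reshape(-1,2),.004)[:,:2]-[.741,-.120]).T).T*1e3
    e=q[q[:,0]>q[:,0].max()-4];print(k,"tip x",q[:,0].max().round(1),"y range",e[:,1].min().round(1),e[:,1].max().round(1), q[:,1].min().round(1),q[:,1].max().round(1))
    s=dict(np.load(f"side{k}.npz"));w=big(org(s),(280,244));p=w.reshape(-1,2)
    r=p[np.argmax(p[:,0])];print("  side right corner",r,(B@(onplane(s,[r],.003)[0,:2]-[.741,-.120])*1e3).round(1))
E
python3 tip.py 0 6 7
```

```text
0 tip x -132.1 y range 56.5 99.4 51.1 101.4
  side right corner [291 243] [-139.   55.]
6 tip x -132.3 y range 47.8 93.0 47.4 94.8
  side right corner [293 244] [-138.9   47.8]
7 tip x -109.1 y range 51.0 94.0 47.8 96.0
  side right corner [298 240] [-114.7   49. ]
```

Emit:
{"api": "move_arm", "payload": {
  "commands": [
    [0,0,0,5.8,1.4,0,180],
    [0,0,0,11.7,2.9,0,180],
    [0,0,0,17.5,4.3,0,180],
    [0,0,0,23.3,5.7,0,180],
    [0,0,0,29.1,7.2,0,180],
    [0,0,0,34,8.4,0,180],
    [0,0,0,38.8,9.5,0,180],
    [0,0,0,42.7,10.5,0,180],
    [0,0,0,46.6,11.5,0,180],
    [0,0,0,46.6,11.5,0,180]
  ]
}}

```text
time: 11.2
eef_pos: [0.5594, -0.0924, 0.0096]
tcp_rot: [-0.554, 0.437, 0.559, 0.435]
contact_force: [-0.6, -0.3, 0.2]
opening: 0.292
```

```bash
python3 look.py 8
```

```text
11.2 [ 0.5594 -0.0924  0.0096] [-0.62 -0.31  0.22]
pad 103.5 49.5 (array([ 0.66503601, -0.07046108,  0.06674585]), np.float64(7.248063671769042e-05)) [[ 0.66476611 -0.0704184   0.068     ]]
box ((740.9814453125, -120.15052795410156), (174.61825561523438, 194.5664825439453), 13.750149726867676)
max() iterable argument is empty
```

View pics/s8.png

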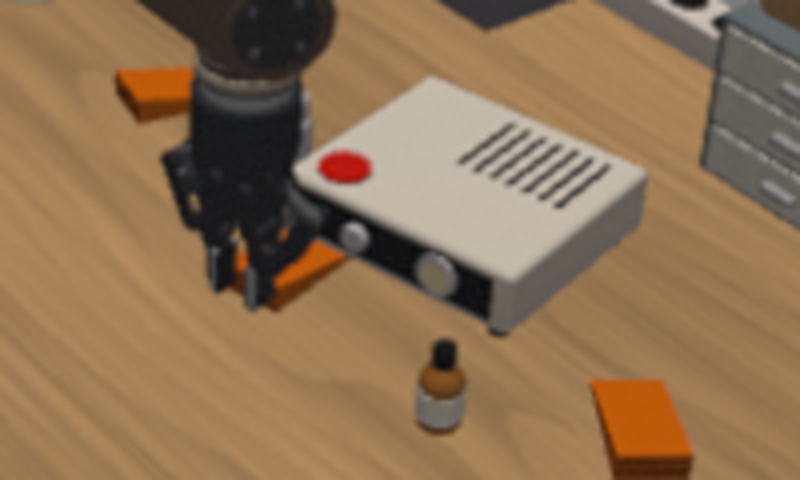

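View pics/t8.png

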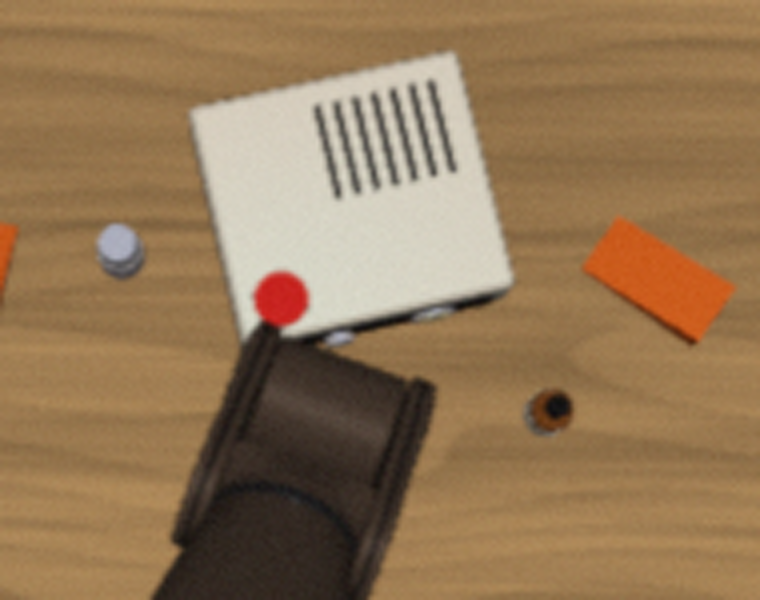

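Emit:
{"api": "move_arm", "payload": {
  "commands": [
    [0,0,0,2.9,0.7,0,180],
    [0,0,0,5.8,1.4,0,180],
    [0,0,0,7.8,1.9,0,180],
    [0,0,0,9.7,2.4,0,180],
    [0,0,0,10.7,2.6,0,180],
    [0,0,0,11.7,2.9,0,180],
    [0,0,0,11.7,2.9,0,180]
  ]
}}

```text
time: 12.0
eef_pos: [0.5707, -0.0895, 0.0096]
tcp_rot: [-0.554, 0.437, 0.559, 0.435]
contact_force: [0.6, 1.2, -0.7]
opening: 0.295
```

Emit:
{"api": "move_arm", "payload": {
  "commands": [
    [0,0,0,1,0.2,0,180],
    [0,0,0,1.9,0.5,0,180],
    [0,0,0,1.9,0.5,0,180]
  ]
}}

```text
time: 12.3
eef_pos: [0.5728, -0.0889, 0.0096]
tcp_rot: [-0.554, 0.437, 0.559, 0.435]
contact_force: [0.0, -1.1, 0.3]
opening: 0.294
```

Emit:
{"api": "move_arm", "payload": {
  "commands": [
    [0,0,0,1,0.2,0,180],
    [0,0,0,1,0.2,0,180]
  ]
}}

```text
time: 12.5
eef_pos: [0.574, -0.0887, 0.0096]
tcp_rot: [-0.555, 0.436, 0.559, 0.435]
contact_force: [-0.1, -0.2, -0.4]
opening: 0.285
```

Emit:
{"api": "move_arm", "payload": {
  "commands": [
    [0,0,0,1,0.2,0,180],
    [0,0,0,1,0.2,0,180]
  ]
}}

```text
time: 12.7
eef_pos: [0.575, -0.0885, 0.0096]
tcp_rot: [-0.554, 0.436, 0.559, 0.435]
contact_force: [-0.7, 0.2, 0.1]
opening: 0.294
```

Emit:
{"api": "move_arm", "payload": {
  "commands": [
    [0,0,0,1,0.2,0,180],
    [0,0,0,1,0.2,0,180]
  ]
}}

```text
time: 12.9
eef_pos: [0.5753, -0.0884, 0.0096]
tcp_rot: [-0.554, 0.437, 0.56, 0.435]
contact_force: [-4.3, -0.9, 2.6]
opening: 0.29
```

```bash
python3 look.py 9
```

```text
12.9 [ 0.5753 -0.0884  0.0096] [-4.28 -0.92  2.56]
pad 64.5 50.5 (array([ 0.66741077, -0.07176215,  0.06725547]), np.float64(0.005330885260885375)) [[ 0.66954725 -0.07320156  0.068     ]]
box ((741.0715942382812, -120.10613250732422), (174.70004272460938, 194.4814910888672), 13.649174690246582)
max() iterable argument is empty
```

View pics/s9.png

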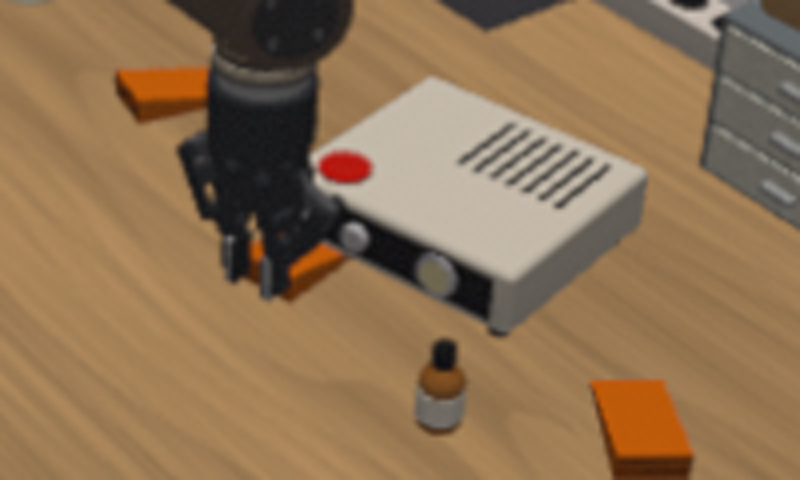

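Emit:
{"api": "move_arm", "payload": {
  "commands": [
    [0,0,0,1.2,0.3,0,180],
    [0,0,0,1.2,0.3,0,180]
  ]
}}

```text
time: 13.2
eef_pos: [0.5755, -0.0883, 0.0096]
tcp_rot: [-0.553, 0.437, 0.561, 0.434]
contact_force: [-6.6, -1.5, 5.1]
opening: 0.294
```

Snug: about 7 N after only 0.5 mm more travel, and the predicted depth matches. I'll back off straight and then look.

Emit:
{"api": "move_arm", "payload": {
  "commands": [
    [0,0,0,-4,-1,0,180],
    [0,0,0,-12,-3,0,180],
    [0,0,0,-30,-7,0,180],
    [0,0,0,-50,-12,10,180],
    [0,0,0,-65,-16,40,200],
    [0,0,0,-65,-16,80,255],
    [0,0,0,-65,-16,120,255],
    [0,0,0,-65,30,130,255],
    [0,0,0,-65,75,130,255],
    [0,0,0,-65,110,130,255],
    [0,0,0,-65,110,130,255]
  ]
}}

```text
time: 14.3
eef_pos: [0.51, 0.025, 0.1396]
tcp_rot: [-0.554, 0.436, 0.561, 0.433]
contact_force: [0.4, -0.5, 0.3]
opening: 0.0
```

```bash
python3 look.py a
```

```text
14.3 [0.51   0.025  0.1396] [ 0.35 -0.54  0.27]
pad 101.5 50.5 (array([ 0.66520216, -0.07047638,  0.06690971]), np.float64(0.00018451862684347572)) [[ 0.66507285 -0.07050706  0.068     ]]
box ((741.0372924804688, -120.10479736328125), (174.1605682373047, 194.8453369140625), 13.868515014648438)
wedge 265.5 ((611.0867919921875, -78.0411376953125), (54.61465835571289, 47.67720031738281), 14.454193115234375) [[ 0.6106856  -0.07828691  0.013     ]]
```

View pics/ta.png

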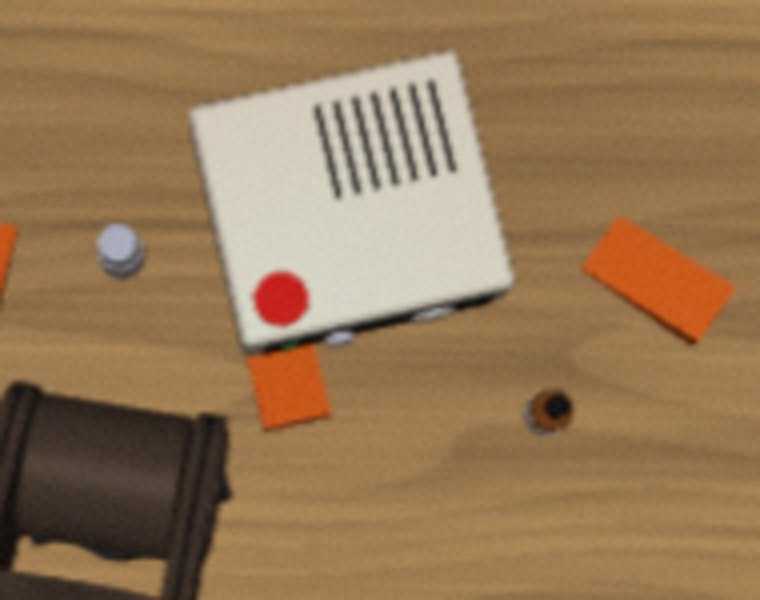

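View pics/sa.png

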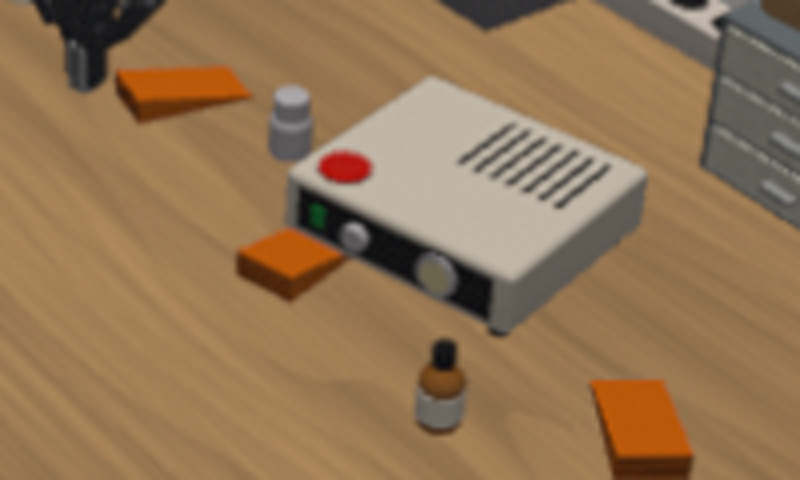

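The box hasn't moved, and the wedge is in place and aligned under the corner. Now the proof press.

Emit:
{"api": "move_arm", "payload": {
  "commands": [
    [0,0,0,35,-22,0,255],
    [0,0,0,75,-46,0,255],
    [0,0,0,115,-70,0,255],
    [0,0,0,156,-95,-10,255],
    [0,0,0,156,-95,-40,255],
    [0,0,0,156,-95,-58,255],
    [0,0,0,156,-95,-66,255],
    [0,0,0,156,-95,-69,255],
    [0,0,0,156,-95,-70,255],
    [0,0,0,156,-95,-71,255],
    [0,0,0,156,-95,-71,255]
  ]
}}

```text
time: 15.5
eef_pos: [0.667, -0.0727, 0.0699]
tcp_rot: [-0.555, 0.436, 0.56, 0.434]
contact_force: [0.2, -0.1, -0.4]
opening: 0.001
```

Emit:
{"api": "move_arm", "payload": {
  "commands": [
    [0,0,0,-1.5,2.5,0,255],
    [0,0,0,-1.5,2.5,-1,255],
    [0,0,0,-1.5,2.5,-2,255],
    [0,0,0,-1.5,2.5,-3,255],
    [0,0,0,-1.5,2.5,-3,255]
  ]
}}

```text
time: 16.0
eef_pos: [0.6657, -0.07, 0.0681]
tcp_rot: [-0.555, 0.436, 0.56, 0.434]
contact_force: [-2.0, 1.7, 5.2]
opening: 0.003
```

Emit:
{"api": "move_arm", "payload": {
  "commands": [
    [0,0,0,0,0,-1.5,255],
    [0,0,0,0,0,-2.3,255],
    [0,0,0,0,0,-2.3,255]
  ]
}}

```text
time: 16.3
eef_pos: [0.6657, -0.07, 0.068]
tcp_rot: [-0.554, 0.436, 0.561, 0.434]
contact_force: [-4.5, 1.2, 9.4]
opening: -0.001
```

Emit:
{"api": "move_arm", "payload": {
  "commands": [
    [0,0,0,-0.6,0.2,-2.5,255],
    [0,0,0,-0.6,0.2,-2.5,255],
    [0,0,0,-0.6,0.2,-2.5,255],
    [0,0,0,-0.6,0.2,-2.5,255],
    [0,0,0,-0.6,0.2,-2.5,255],
    [0,0,0,-0.6,0.2,-2.5,255],
    [0,0,0,-0.6,0.2,-2.5,255]
  ]
}}

```text
time: 17.0
eef_pos: [0.6657, -0.07, 0.068]
tcp_rot: [-0.555, 0.436, 0.56, 0.434]
contact_force: [-3.3, 0.6, 8.8]
opening: 0.002
```

```bash
python3 look.py b
```

```text
17.0 [ 0.6657 -0.07    0.068 ] [-3.3   0.62  8.83]
max() iterable argument is empty
max() iterable argument is empty
```

View pics/sb.png

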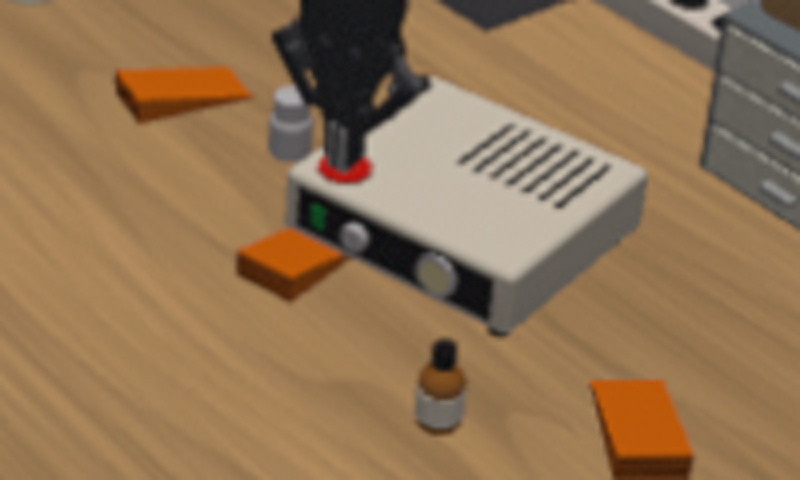

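Nothing rocks at about 9 N. I'll press a little harder for a clear 10 N and hold it.

Emit:
{"api": "move_arm", "payload": {
  "commands": [
    [0,0,0,-0.5,0.1,-3.2,255],
    [0,0,0,-0.5,0.1,-3.2,255],
    [0,0,0,-0.5,0.1,-3.2,255],
    [0,0,0,-0.5,0.1,-3.2,255],
    [0,0,0,-0.5,0.1,-3.2,255],
    [0,0,0,-0.5,0.1,-3.2,255],
    [0,0,0,-0.5,0.1,-3.2,255],
    [0,0,0,-0.5,0.1,-3.2,255]
  ]
}}

```text
time: 17.9
eef_pos: [0.6657, -0.07, 0.068]
tcp_rot: [-0.555, 0.436, 0.56, 0.433]
contact_force: [-5.5, 1.7, 12.3]
opening: 0.003
```

Emit:
{"api": "move_arm", "payload": {
  "commands": [
    [0,0,0,0,0,0,255],
    [0,0,0,0,0,2,255],
    [0,0,0,0,0,8,255],
    [0,0,0,0,0,30,255],
    [0,0,0,0,0,70,255],
    [0,0,0,-40,20,80,255],
    [0,0,0,-85,40,80,255],
    [0,0,0,-125,70,80,255],
    [0,0,0,-155,105,80,255],
    [0,0,0,-155,105,80,255]
  ]
}}

```text
time: 18.9
eef_pos: [0.5063, 0.0382, 0.1467]
tcp_rot: [-0.554, 0.436, 0.562, 0.432]
contact_force: [0.1, 0.2, -0.0]
opening: -0.005
```

```bash
python3 look.py c
```

```text
18.9 [0.5063 0.0382 0.1467] [ 0.14  0.15 -0.02]
pad 102.5 50.5 (array([ 0.66515638, -0.07060355,  0.0670059 ]), np.float64(0.0002800747231144934)) [[ 0.66508619 -0.07066205  0.068     ]]
box ((741.0368041992188, -120.12580871582031), (174.35671997070312, 194.56561279296875), 13.801562309265137)
wedge 265.5 ((611.13427734375, -78.02890014648438), (54.516422271728516, 47.67720031738281), 14.454194068908691) [[ 0.61085722 -0.0782021   0.013     ]]
```

View pics/sc.png

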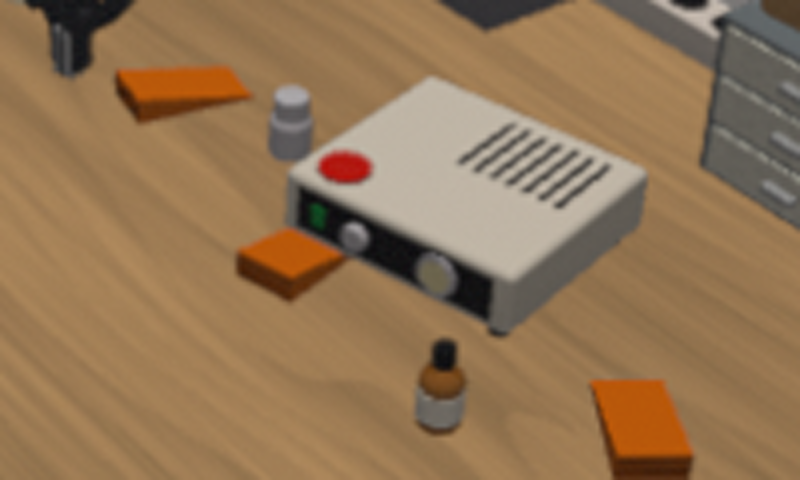

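Under a held 12 N the pad didn't sink. The box and wedge are where they were, and the arm touches nothing.

Run:
```python
from plant import ctrl
print(ctrl.sign_off())
```

```text
the job is handed in; nothing more can be done
None
```

The wedge is in under the front left corner, the box no longer rocks, and I handed the job in at about 19 s.

- **First press:** I pressed the red pad and the corner dipped about 7 mm, then came back up. The box returned to its first pose.
- **Lining up:** The wedge started about 7 mm too far left and about 2° off line. I nudged its left side with the shut fingers before pushing. During that nudge the fingertips touched the bench briefly, at about 12 N.
- **Pushing in:** I pushed the thick end with two fingers until the force rose from under 1 N to about 7 N. Worked out from the finger position, the thin end was then about 45 mm past the front edge, where it should be snug.
- **Proof press:** I held about 9 N for 0.7 s, then about 12 N for 0.8 s. The fingertips stayed at 68.0 mm, so nothing rocked. About 5 N of that pressed sideways on the box, which did not move.
- **Last look:** The box's centre and angle and the pad's height matched the first measurements to within about 0.2 mm and 0.1°. The wedge is within about 1° of the box's direction and has not moved since it was seated. In the views I took, nothing else had moved, and the robot is touching nothing.

No final check failed. The two cameras agreed to within about 2 mm, and the pad height they gave, 67 mm against the stated 68, is within the calibration.

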